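Index the peg shaper's size plate under its cover

ROBOT

A 7-joint arm with a two-finger parallel gripper is mounted at the origin on the work surface. World frame = base frame: x ahead of the robot, y to its left, z up, the work surface at z = 0. Lengths are in m, angles in rad, forces in N, time in s.
With the tool pointing down it reaches from about 0.425 to 0.925 m from the base axis. Payload 6.8 kg.
Tool frame: the origin (TCP) lies at the very end of the fingers, on their centre line; the grasp point (between the pads) lies 19 mm behind it; z points along the fingers, y is the line along which they close (so a half turn about z gives the same grasp; the last joint's range is limited). The gripper opens to 85 mm and grips with 20 to 120 N. Pads are 22 mm wide; open, the fingers measure 114 mm over their backs; the gripper's body (76 mm by 85 mm) begins 54 mm behind the grasp point. The pads swing forward as they close: fully open they stand 13 mm farther back than shut.
Start: joints at [-1.445, 0.477, 0.022, 1.555, -0.011, 1.109, -0.083], TCP at [0.156, 0.657, 0.231] pointing down, gripper open.
Joint ranges: [-2.96, 2.96], [-0.34, 2.1], [-1.41, 1.46], [0.24, 2.44], [-1.37, 4.51], [0.17, 1.92], [-2.96, 2.96]. Speed limits (rad/s): [2.39, 2.39, 3.14, 3.14, 3.14, 3.14, 3.14].

INTERFACE

Orientations are given as a unit quaternion [w, x, y, z].
In Python, from station import bot gives the robot as it stands. The module is installed in compiled form; this text tells all that it offers.
- The arm moves only by the shell command python3 -m jog 'ROWS' [OPENING] [FORCE]. ROWS is JSON, a list of rows, each a list of 4 numbers: the shift along the tool's x, y, z in cm, then the turn about the tool's z in rad. In form: [[x, y, z, spin], ...]. A call has 1 to 20 rows; each row is the pose to reach, as a shift and turn from the pose commanded when the call began, along the tool's axes at that moment; what a row does not reach only later rows make up. A row lasts 1/12 s, in which the tool goes at most 41.7 mm and 7.16 degrees, less where a joint would pass 70% of its speed; a pose out of reach is approached as far as the arm can. A call with a gripper value outside its range is refused whole. OPENING is the closure, from -1 (fully open) to 1 (shut), set as the call begins (- or left out, the last holds). The fingers move at their own pace and stop on an object; FORCE is the grip in N (left out, the last holds). Time passes only in rows, so rows that repeat a pose let the fingers close. It gives the time, the measured TCP pose, the force, the opening and the grip force at its end, in the units of the state.
- bot.get_obs(): the state, without advancing time (a new reading comes with each control period).
- bot.read_camera(name): name is "scene" or "side" or "wrist"; returns a dict with "pixels" (480x640x3 uint8, red, green, blue), "depth" (480x640 float32, m along the optical axis (not along the pixel's ray), 0 where there is no reading), "fovy" (degrees; the focal length in pixels is half the picture's height over the tangent of half this angle, whatever the lens; pixels are square), "cx", "cy" (the principal point, pixels), "pose" (4x4, takes a point from camera to world coordinates). Camera axes: x right, y down, z forward; pixel columns grow to the right and rows downward; lengths in m; the calibration is good to about 2 mm. The wrist camera is an equidistant fisheye: a pixel r from the principal point sees the ray r / f radians off the axis. A picture is of the moment at which its call begins.
- bot.hand_in(): hands the job in; it is judged then, once.
The state is a dict: "t": time; "q": joint angles; "joint_vel": joint speeds; "joint_torque": joint torques, N m; "eef_pos": TCP position; "tool_rot": TCP orientation; "contact_force": force on the tool from outside, world axes, zero at the start; "torque": the same for the moment, N m; "gripper_width": opening from 0.0 (shut) to 1.0 (fully open); "grasp_force": force on a finger pad.
Only numpy, scipy, OpenCV 4.12 (cv2) and the standard library are available. Lean on these libraries where they do the work, as an engineer would, in place of code of your own. Each camera call takes 0.05 s, during which the arm holds its last target. There are 200 camera calls.

TASK

Let the peg shaper's hinged cover come down onto the round brass size plate, and turn the plate counter-clockwise (seen from above) by pushing on its edge lug until its notch comes under the mark on the cover and the cover's tongue drops fully home in the notch. Then keep pushing the same way until the plate bears firmly on the tongue, so that the play is taken up: lean on the lug for a moment with about 10 N, and never push the plate or the cover with more than 15 N. Let go and leave the plate and cover like that; leave the other things on the bench where they are.

Things in the scene. Friction and masses are not known exactly. Their poses are not given: they have to be found in the camera images.
- shaper: Fixed dark steel foot of the peg shaper, round, 92 mm across, 21 mm high. Origin: on the bench, on the plate's turning axis. +x points from that axis to the cover's hinge pin (pin along y, 78 mm from the axis, 40 mm above the bench, between two steel cheeks 47 mm high, 67 mm over their outer faces), z up.
- plate: Turning brass size plate: disc 100 mm across, 12 mm thick, top 34 mm above the bench; one notch in its rim, one lug on its rim. Origin on the axis at its underside; +x points through the notch's middle; zero yaw relative to the shaper = notch centred under the tongue. Dry friction (about 2 N at the lug turns it, and it stays where left). Starts 30 to 75 degrees clockwise of the cover.
- notch (a point): Middle of the plate's notch, at the level of the plate's top, 43 mm from the axis. The notch is square-sided, 19 mm wide, open to the rim, 13 mm deep radially. The tongue under the cover is 8 mm wide, 8 mm long radially and 45 mm from the axis when down, reaching 8 mm below the plate's top.
- lug (a point): Middle of the plate's lug, 66 mm from the axis, 28 mm above the bench, 220 degrees counter-clockwise from the notch. The lug is 12 mm wide, 12 mm thick and reaches from the rim (50 mm) to 80 mm from the axis; its flat sides are 6 mm either side of this point. Push its clockwise side.
- cover (a joint): Opening of the brass cover, rad: 0 down, 0.2 tongue riding on the plate, 1.57 upright; starts near 1.8, leaning back on its stop. Tip it from its hinge side towards the plate; past upright it sinks shut in 1 to 2 s (120 g). 38 mm wide, 5 thick, reaches 57 mm from its pin, black line on it (the mark). It sits up to 4 mm to either side on its pin: feel for where the plate meets its tongue.
- stand: Bystander: black walnut slotted stand, 130 by 50 mm, with three rosewood tuning pegs upright in it, 84 mm high in all. Origin under its centre.
- bone_nut: Bystander: bone violin nut, 34 by 6 by 10 mm. Origin under its centre.
- reamer_handle: Bystander: turned beech reamer handle lying down, 24 mm thick, about 82 mm long. Origin under its middle.
- sharpener: Bystander: green enamel pencil sharpener, 40 by 28 by 24 mm. Origin under its centre.

How it is judged:
By the outcome, as a careful person would: the job done as asked, in the order asked, and still so for the second after the job is handed in, with the robot touching nothing.
It also fails if it takes over 64 s, if anything falls off the work surface, if the arm or the gripper's body presses on something with over 40 N, if the wrist force passes 120 N, or if a joint passes its speed limit or range.

## Working session

There is one attempt and no reset: what is moved stays moved. The work goes in short steps, Python scripts to look and compute and a shell command to move; the robot and the scene stay as the last step left them, time stands still between calls to the robot, and variables do not carry over. Pictures are saved under pics/ and viewed, at most 10 in all, crops included, and the job is handed in when it is done.

```bash
mkdir -p pics
cat > h.py <<'E'
import numpy as np, cv2
from station import bot
def shot(n):
    c=bot.read_camera(n); np.savez('cam_'+n,**{k:np.asarray(v) for k,v in c.items()}); return c
def pts(c):
    f=240/np.tan(np.radians(float(c['fovy']))/2); d=c['depth']; v,u=np.mgrid[:480,:640]
    P=np.stack([(u-c['cx'])/f*d,(v-c['cy'])/f*d,d],-1); T=np.array(c['pose'])
    return P@T[:3,:3].T+T[:3,3]
def load(n): return {k:v for k,v in np.load('cam_'+n+'.npz').items()}
E
python3 - <<'E'
from h import *
o=bot.get_obs(); print({k:np.round(v,3) for k,v in o.items()})
a=shot('scene');b=shot('side')
for n,c in(('scene',a),('side',b)):
    cv2.imwrite(f'pics/{n}0.png',c['pixels'][...,::-1]); print(n,np.round(c['pose'],3).tolist(),c['fovy'])
E
```

```text
{'t': np.float64(0.0), 'q': array([-1.445,  0.478,  0.022,  1.556, -0.012,  1.109, -0.083]), 'joint_vel': array([ 0.002, -0.002,  0.001,  0.   ,  0.003, -0.001, -0.   ]), 'joint_torque': array([ 0.0000e+00, -5.9645e+01,  1.6080e+00, -2.8120e+01,  1.2000e-02,
        1.0000e-02,  0.0000e+00]), 'eef_pos': array([0.156, 0.656, 0.23 ]), 'tool_rot': array([-0.   ,  0.117,  0.993, -0.001]), 'contact_force': array([ 0.475,  0.326, -0.402]), 'torque': array([-0.017, -0.022,  0.004]), 'grasp_force': np.float64(0.0), 'gripper_width': np.float64(1.001)}
scene [[0.193, 0.777, -0.599, 1.227], [0.981, -0.151, 0.12, -0.081], [0.003, -0.611, -0.792, 0.897], [0.0, 0.0, 0.0, 1.0]] 43.96125540985072
side [[0.968, -0.158, 0.193, 0.424], [-0.25, -0.617, 0.746, -0.546], [0.002, -0.771, -0.637, 0.56], [0.0, 0.0, 0.0, 1.0]] 53.25072700843922
```

View pics/scene0.png

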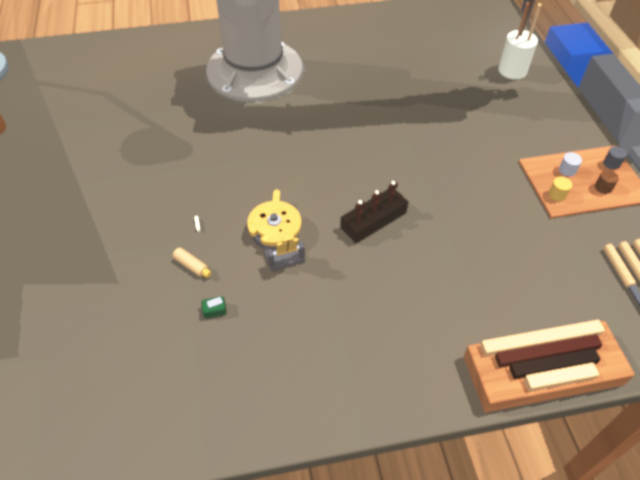

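View pics/side0.png

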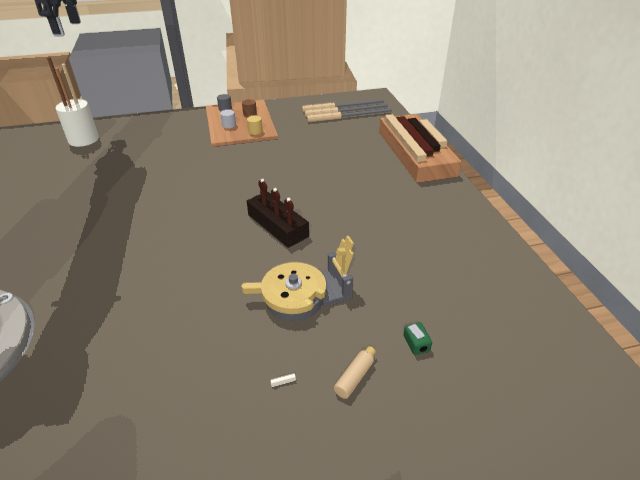

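The scene view has the plate at (274,222), its lug at (277,197) towards the robot, and the cover and cheeks at (286,250). The side view has the plate at (293,287), lug at (252,288), a notch near (318,296), and the cover at (345,257). The stand, nut, handle and sharpener are all clear of the plate.

```bash
cat > m.py <<'E'
from h import *
def meas(c,n):
    f=240/np.tan(np.radians(float(c['fovy']))/2);T=np.array(c['pose'])
    P=pts(c); hsv=cv2.cvtColor(np.ascontiguousarray(c['pixels']),cv2.COLOR_RGB2HSV)
    roi=(P[...,0]>.4)&(P[...,0]<.85)&(np.abs(P[...,1])<.2)
    br=cv2.inRange(hsv,(17,110,90),(32,255,255))>0
    top=roi&br&(np.abs(P[...,2]-.034)<.005)
    k,l,s,_=cv2.connectedComponentsWithStats(top.astype(np.uint8)); i=1+np.argmax(s[1:,4]); top=l==i
    Q=P[top]; 
    # rim circle by ransac-free trimmed fit on hull points
    h=cv2.convexHull((Q[:,:2]*1000).astype(np.float32))[:,0]/1000.
    best=None
    from scipy.optimize import least_squares
    c0=np.median(Q[:,:2],0)
    r=least_squares(lambda p:np.hypot(*(h-p).T)-.05,c0,loss='soft_l1',f_scale=.001); ctr=r.x
    d=np.hypot(*(Q[:,:2]-ctr).T); a=np.arctan2(Q[:,1]-ctr[1],Q[:,0]-ctr[0])
    lug=d>.056; L=Q[lug]
    print(n,'ctr',ctr.round(4),'ztop',np.median(Q[:,2]).round(4),'lug n',lug.sum(),L.mean(0).round(4),'ang',np.degrees(np.arctan2(*(L.mean(0)[:2]-ctr)[::-1])).round(1))
    ring=(d>.040)&(d<.048); hh=np.histogram(np.degrees(a[ring]),36,(-180,180))[0]; print('ring',dict(zip(range(-175,180,10),hh)))
    hi=roi&(P[...,2]>.05)&br; C=P[hi]; print('cover',len(C),C.mean(0).round(4) if len(C) else'', 'ang',np.degrees(np.arctan2(*(C.mean(0)[:2]-ctr)[::-1])).round(1) if len(C) else '',C.min(0).round(3) if len(C) else '',C.max(0).round(3) if len(C) else '')
    dk=roi&~br&(P[...,2]>.04)&(P[...,2]<.05)&(np.hypot(P[...,0]-ctr[0],P[...,1]-ctr[1])<.12)&(np.hypot(P[...,0]-ctr[0],P[...,1]-ctr[1])>.055); D=P[dk]
    if len(D): print('cheeks',len(D),D.mean(0).round(4),'ang',np.degrees(np.arctan2(*(D.mean(0)[:2]-ctr)[::-1])).round(1), cv2.minAreaRect((D[:,:2]*1000).astype(np.float32)))
    return ctr
if __name__=='__main__':
    for n in('scene','side'): meas(load(n),n)
    a=load('scene')['pixels'][180:280,220:420,::-1];b=load('side')['pixels'][220:320,230:430,::-1]
    cv2.imwrite('pics/z0.png',np.vstack([cv2.resize(x,(600,300),interpolation=2) for x in(a,b)]))
E
python3 m.py
```

```text
scene ctr [ 0.5107 -0.0251] ztop 0.0329 lug n 58 [ 0.4448 -0.0113  0.0323] ang 168.1
ring {-175: np.int64(12), -165: np.int64(14), -155: np.int64(13), -145: np.int64(11), -135: np.int64(12), -125: np.int64(14), -115: np.int64(11), -105: np.int64(13), -95: np.int64(15), -85: np.int64(14), -75: np.int64(17), -65: np.int64(10), -55: np.int64(0), -45: np.int64(1), -35: np.int64(14), -25: np.int64(11), -15: np.int64(18), -5: np.int64(15), 5: np.int64(16), 15: np.int64(2), 25: np.int64(5), 35: np.int64(15), 45: np.int64(12), 55: np.int64(15), 65: np.int64(12), 75: np.int64(13), 85: np.int64(11), 95: np.int64(17), 105: np.int64(12), 115: np.int64(11), 125: np.int64(13), 135: np.int64(14), 145: np.int64(12), 155: np.int64(12), 165: np.int64(10), 175: np.int64(12)}
cover 226 [ 0.5995 -0.0138  0.0747] ang 7.3 [ 0.582 -0.031  0.05 ] [0.607 0.006 0.097]
cheeks 115 [ 0.5902 -0.0167  0.0443] ang 6.0 ((588.756591796875, -15.087074279785156), (18.00799560546875, 66.50980377197266), 9.066177368164062)
side ctr [ 0.5079 -0.0263] ztop 0.0348 lug n 115 [ 0.4424 -0.0134  0.0337] ang 168.9
ring {-175: np.
[... 202 characters left out ...]
(15), -65: np.int64(13), -55: np.int64(0), -45: np.int64(1), -35: np.int64(25), -25: np.int64(19), -15: np.int64(15), -5: np.int64(18), 5: np.int64(17), 15: np.int64(16), 25: np.int64(18), 35: np.int64(18), 45: np.int64(12), 55: np.int64(18), 65: np.int64(17), 75: np.int64(17), 85: np.int64(14), 95: np.int64(16), 105: np.int64(14), 115: np.int64(18), 125: np.int64(15), 135: np.int64(18), 145: np.int64(17), 155: np.int64(15), 165: np.int64(16), 175: np.int64(21)}
cover 406 [ 0.5932 -0.0177  0.0736] ang 5.8 [ 0.581 -0.034  0.05 ] [0.604 0.005 0.096]
cheeks 145 [ 0.5855 -0.0229  0.0453] ang 2.5 ((585.2075805664062, -16.24071502685547), (15.600561141967773, 68.90321350097656), 8.601761817932129)
```

View pics/z0.png

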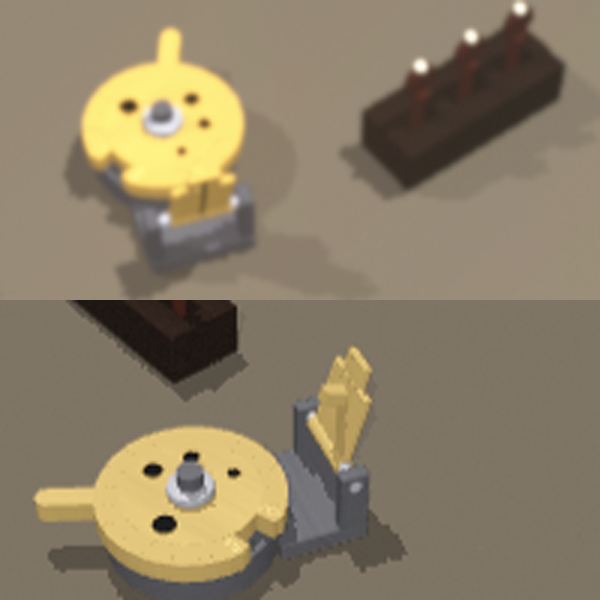

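The crops confirm it. The notch is at about -51° (crop pixel 118,165, upper) and the lug at about 168.5°. The cover leans back at about 7.5° from the axis. Total turn to the notch is about 59°, plus the play. First I go behind the cover with the fingers shut.

```bash
python3 -m jog '[[-61.9,-53.7,0,1.2],[-61.9,-53.7,0,1.2],[-61.9,-53.7,0,1.2],[-61.9,-53.7,0,1.2],[-61.9,-53.7,0,1.2],[-61.9,-53.7,0,1.2],[-61.9,-53.7,0,1.2],[-61.9,-53.7,0,1.2],[-61.9,-53.7,0,1.2],[-61.9,-53.7,0,1.2],[-61.9,-53.7,0,1.2],[-61.9,-53.7,0,1.2],[-61.9,-53.7,0,1.2],[-61.9,-53.7,0,1.2],[-61.9,-53.7,0,1.2],[-61.9,-53.7,0,1.2],[-61.9,-53.7,0,1.2],[-61.9,-53.7,0,1.2],[-61.9,-53.7,0,1.2],[-61.9,-53.7,0,1.2]]' 1 20
cat > st.py <<'E'
from h import *
from scipy.spatial.transform import Rotation as R
import sys
C=np.array([.509,-.0257]); 
o=bot.get_obs(); p=o['eef_pos']; w,x,y,z=o['tool_rot']; M=R.from_quat([x,y,z,w]).as_matrix()
d=p[:2]-C; F=o['contact_force']
print('t',round(float(o['t']),2),'p',p.round(4),'toolx',np.degrees(np.arctan2(M[1,0],M[0,0])).round(1),'pol',(np.hypot(*d)*1000).round(1),np.degrees(np.arctan2(d[1],d[0])).round(1),'F',F.round(2),'Ftool',(M.T@F).round(2),'w',o['gripper_width'].round(2))
def to(x,y,zz): print('shift cm',(M.T@(np.array([x,y,zz])-p)*100).round(2))
for a in sys.argv[1:]: to(*map(float,a.split(',')))
E
python3 st.py .633,-.0094,.23 .633,-.0094,.07
```

```text
t: 1.77
eef_pos: [0.6354, -0.0135, 0.2311]
tool_rot: [0.001, 0.658, 0.753, -0.001]
contact_force: [-0.1, 0.2, 0.5]
gripper_width: -0.003
grasp_force: 0.0Traceback (most recent call last):
  File "st.py", line 7, in <module>
    print('t',round(float(o['t']),2),'p',p.round(4),'toolx',np.degrees(np.arctan2(M[1,0],M[0,0])).round(1),'pol',(np.hypot(*d)*1000).round(1),np.degrees(np.arctan2(d[1],d[0])).round(1),'F',F.round(2),'Ftool',(M.T@F).round(2),'w',o['gripper_width'].round(2))
                                                                                                                                                                                                                                     ^^^^^^^^^^^^^^^^^^^^^^^^
AttributeError: 'float' object has no attribute 'round'
```

```bash
sed -i "s/o\['gripper_width'\].round(2)/round(float(o['gripper_width']),2)/" st.py
python3 -m jog '[[0.4,0,4,0],[0.4,0,8,0],[0.4,0,12,0],[0.4,0,15,0],[0.4,0,16,0],[0.4,0,16,0]]'; python3 st.py
python3 -m jog '[[0,-0.7,0,0],[0,-1.4,0,0],[0,-2.1,0,0],[0,-2.8,0,0],[0,-3.4,0,0],[0,-4,0,0],[0,-4.5,0,0]]'; python3 st.py
python3 -m jog '[[0,-0.4,0,0],[0,-0.8,0,0],[0,-1.2,0,0],[0,-1.6,0,0],[0,-1.6,0,0]]'; python3 st.py
```

```text
t: 2.27
eef_pos: [0.6313, -0.0051, 0.0684]
tool_rot: [-0.002, 0.657, 0.754, -0.002]
contact_force: [0.1, -0.4, 1.0]
gripper_width: 0.001
grasp_force: 0.0
t 2.27 p [ 0.6313 -0.0051  0.0684] toolx 97.9 pol 124.0 9.6 F [ 0.08 -0.44  0.99] Ftool [-0.44  0.01 -0.99] w 0.0
t: 2.85
eef_pos: [0.5883, -0.0114, 0.0717]
tool_rot: [0.0, 0.657, 0.754, 0.0]
contact_force: [0.2, -0.1, -0.6]
gripper_width: -0.002
grasp_force: 0.2
t 2.85 p [ 0.5883 -0.0114  0.0717] toolx 97.8 pol 80.6 10.2 F [ 0.24 -0.09 -0.58] Ftool [-0.12  0.22  0.58] w -0.0
t: 3.27
eef_pos: [0.5721, -0.0137, 0.0711]
tool_rot: [-0.0, 0.657, 0.754, -0.0]
contact_force: [-0.8, 0.1, 0.7]
gripper_width: -0.002
grasp_force: 0.0
t 3.27 p [ 0.5721 -0.0137  0.0711] toolx 97.8 pol 64.2 10.7 F [-0.78  0.13  0.67] Ftool [ 0.24 -0.76 -0.67] w -0.0
```

```bash
python3 -m jog '[[0,0.5,-4,0],[0,0.5,-7,0.1],[0,0.5,-7,0.2],[0,0.5,-7,0.33],[0,0.5,-7,0.33],[0,0.5,-7,0.33]]'; python3 st.py .448,.0162,.14 .448,.0162,.024
python3 - <<'E'
from h import *
import m
b=shot('side'); m.meas(b,'side')
cv2.imwrite('pics/s1.png',cv2.resize(b['pixels'][200:340,220:420,::-1],(600,420)))
E
```

```text
t: 3.77
eef_pos: [0.578, -0.0126, 0.1411]
tool_rot: [0.0, 0.771, 0.637, -0.0]
contact_force: [-0.0, -0.3, 0.1]
gripper_width: -0.001
grasp_force: 0.0
t 3.77 p [ 0.578  -0.0126  0.1411] toolx 79.1 pol 70.2 10.7 F [-0.03 -0.27  0.05] Ftool [-0.27  0.02 -0.05] w -0.0
shift cm [  0.38 -13.31   0.11]
shift cm [  0.39 -13.3   11.71]
side ctr [ 0.5078 -0.0261] ztop 0.0348 lug n 118 [ 0.4425 -0.0135  0.0335] ang 169.1
ring {-175: np.int64(19), -165: np.int64(19), -155: np.int64(21), -145: np.int64(19), -135: np.int64(20), -125: np.int64(21), -115: np.int64(19), -105: np.int64(22), -95: np.int64(18), -85: np.int64(21), -75: np.int64(15), -65: np.int64(12), -55: np.int64(0), -45: np.int64(0), -35: np.int64(22), -25: np.int64(13), -15: np.int64(18), -5: np.int64(17), 5: np.int64(10), 15: np.int64(3), 25: np.int64(0), 35: np.int64(0), 45: np.int64(0), 55: np.int64(14), 65: np.int64(14), 75: np.int64(16), 85: np.int64(16), 95: np.int64(15), 105: np.int64(16), 115: np.int64(18), 125: np.int64(16), 135: np.int64(18), 145: np.int64(15), 155: np.int64(21), 165: np.int64(19), 175: np.int64(17)}
cover 282 [ 0.5484 -0.0214  0.0536] ang 6.5 [ 0.53  -0.039  0.05 ] [ 0.569 -0.     0.059]
cheeks 163 [ 0.585  -0.0216  0.0453] ang 3.3 ((577.2008056640625, -17.253952026367188), (32.780704498291016, 68.70510864257812), 8.584090232849121)
```

View pics/s1.png

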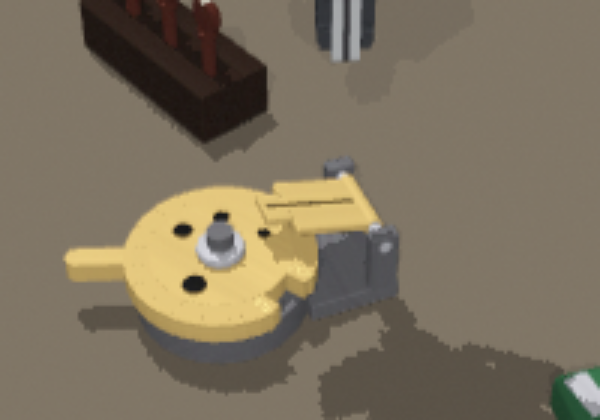

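The cover lies on the plate, with the mark at about (308,203) in the crop and the lug still at about (95,263). Next I move the fingers to the lug's clockwise side.

```bash
python3 -m jog '[[0.4,-4,0,0],[0.4,-8,0,0],[0.4,-11.5,0,0],[0.4,-13.3,0,0],[0.4,-13.3,3.5,0],[0.4,-13.3,7,0],[0.4,-13.3,10,0],[0.4,-13.3,11.7,0],[0.4,-13.3,11.7,0],[0.4,-13.3,11.7,0]]'; python3 st.py
python3 -m jog '[[-0.3,0,0,0],[-0.6,0,0,0],[-0.8,0,0,0],[-0.8,0,0,0]]'; python3 st.py
```

```text
t: 4.65
eef_pos: [0.4477, 0.0161, 0.0238]
tool_rot: [-0.0, 0.772, 0.636, -0.001]
contact_force: [-0.9, -0.7, 0.7]
gripper_width: 0.0
grasp_force: 0.0
t 4.65 p [0.4477 0.0161 0.0238] toolx 79.0 pol 74.2 145.7 F [-0.87 -0.75  0.67] Ftool [-0.9  -0.71 -0.67] w 0.0
t: 4.98
eef_pos: [0.4473, 0.0083, 0.0252]
tool_rot: [0.0, 0.772, 0.636, 0.001]
contact_force: [-0.3, -0.3, 0.8]
gripper_width: 0.0
grasp_force: 0.0
t 4.98 p [0.4473 0.0083 0.0252] toolx 78.9 pol 70.4 151.1 F [-0.29 -0.32  0.85] Ftool [-0.37 -0.23 -0.85] w 0.0
```

```bash
cat > rot.py <<'E'
# rows: rigid rotation of the current pose about the plate axis, by given degrees (CCW)
from h import *
from scipy.spatial.transform import Rotation as R
import sys
C=np.array([.509,-.0257]); o=bot.get_obs(); p=o['eef_pos']; w,x,y,z=o['tool_rot']; M=R.from_quat([x,y,z,w]).as_matrix()
for a in sys.argv[1:]:
    a=float(a); r=np.radians(a); Z=np.array([[np.cos(r),-np.sin(r)],[np.sin(r),np.cos(r)]])
    q=np.r_[C+Z@(p[:2]-C),p[2]]; s=M.T@(q-p)*100; print(a,s.round(2)[:2],-r.round(3))
E
python3 rot.py 3 6 9 12 15 18 21 24 27 30 33 36 39 42 45 48
```

```text
3.0 [-0.35 -0.1 ] -0.052
6.0 [-0.71 -0.19] -0.105
9.0 [-1.08 -0.25] -0.157
12.0 [-1.44 -0.3 ] -0.209
15.0 [-1.81 -0.33] -0.262
18.0 [-2.18 -0.34] -0.314
21.0 [-2.55 -0.32] -0.367
24.0 [-2.91 -0.29] -0.419
27.0 [-3.28 -0.24] -0.471
30.0 [-3.64 -0.18] -0.524
33.0 [-4.   -0.09] -0.576
36.0 [-4.35  0.02] -0.628
39.0 [-4.7   0.14] -0.681
42.0 [-5.04  0.28] -0.733
45.0 [-5.37  0.44] -0.785
48.0 [-5.69  0.62] -0.838
```

```bash
python3 -m jog '[[-0.2,-0.05,0,-0.03],[-0.35,-0.1,0,-0.05],[-0.7,-0.2,0,-0.1],[-1.1,-0.25,0,-0.16],[-1.45,-0.3,0,-0.21],[-1.8,-0.33,0,-0.26]]'; python3 st.py
python3 -m jog '[[-0.35,-0.1,0,-0.05],[-0.7,-0.2,0,-0.1],[-1.1,-0.25,0,-0.16],[-1.45,-0.3,0,-0.21],[-1.8,-0.33,0,-0.26],[-2.2,-0.34,0,-0.31],[-2.55,-0.32,0,-0.37],[-2.9,-0.3,0,-0.42],[-2.9,-0.3,0,-0.42]]'; python3 st.py; python3 rot.py 3 6 9 12 15 18 21 24
python3 - <<'E'
from h import *
import m
for n in('scene','side'): m.meas(shot(n),n)
E
```

```text
t: 5.48
eef_pos: [0.4404, -0.0075, 0.0248]
tool_rot: [-0.0, 0.682, 0.732, 0.001]
contact_force: [-0.7, 2.6, 1.6]
gripper_width: 0.005
grasp_force: 1.3
t 5.48 p [ 0.4404 -0.0075  0.0248] toolx 94.0 pol 70.9 165.2 F [-0.72  2.64  1.65] Ftool [ 2.69 -0.53 -1.64] w 0.01
t: 6.23
eef_pos: [0.439, -0.0376, 0.0246]
tool_rot: [-0.0, 0.515, 0.857, 0.0]
contact_force: [-0.9, 0.4, 0.2]
gripper_width: -0.003
grasp_force: 0.1
t 6.23 p [ 0.439  -0.0376  0.0246] toolx 118.0 pol 71.0 -170.3 F [-0.91  0.38  0.24] Ftool [ 0.77 -0.62 -0.24] w -0.0
3.0 [-0.36 -0.11] -0.052
6.0 [-0.72 -0.2 ] -0.105
9.0 [-1.08 -0.27] -0.157
12.0 [-1.45 -0.32] -0.209
15.0 [-1.82 -0.35] -0.262
18.0 [-2.19 -0.36] -0.314
21.0 [-2.56 -0.35] -0.367
24.0 [-2.94 -0.32] -0.419
scene ctr [ 0.5104 -0.0257] ztop 0.0329 lug n 58 [ 0.4492 -0.0526  0.0323] ang -156.3
ring {-175: np.int64(11), -165: np.int64(8), -155: np.int64(10), -145: np.int64(15), -135: np.int64(14), -125: np.int64(12), -115: np.int64(10), -105: np.int64(16), -95: np.int64(10), -85: np.int64(14), -75: np.int64(15), -65: np.int64(10), -55: np.int64(16), -45: np.int64(1
[... 935 characters left out ...]
t64(16), -65: np.int64(23), -55: np.int64(22), -45: np.int64(18), -35: np.int64(15), -25: np.int64(3), -15: np.int64(0), -5: np.int64(18), 5: np.int64(8), 15: np.int64(1), 25: np.int64(0), 35: np.int64(0), 45: np.int64(1), 55: np.int64(12), 65: np.int64(13), 75: np.int64(13), 85: np.int64(19), 95: np.int64(13), 105: np.int64(16), 115: np.int64(13), 125: np.int64(18), 135: np.int64(15), 145: np.int64(18), 155: np.int64(19), 165: np.int64(17), 175: np.int64(18)}
cover 282 [ 0.5474 -0.0213  0.0537] ang 7.8 [ 0.465 -0.039  0.05 ] [0.568 0.    0.073]
cheeks 255 [ 0.5297 -0.0301  0.0453] ang -8.9 ((508.0913391113281, -25.645069122314453), (172.50662231445312, 68.80815887451172), 6.816263675689697)
```

```bash
python3 -m jog '[[-0.36,-0.1,0,-0.05],[-0.72,-0.2,0,-0.105],[-1.1,-0.27,0,-0.16],[-1.3,-0.3,0,-0.19],[-1.3,-0.3,0,-0.19]]'; python3 st.py; python3 rot.py 1 2 3 4 5 6 7 8
cat > cov.py <<'E'
from h import *
c=shot('side');P=pts(c);C=np.array([.509,-.0257]);a=np.radians(7.6);e=np.array([np.cos(a),np.sin(a)]);n=np.array([-e[1],e[0]])
d=P[...,:2]-C;X=d@e;Y=d@n
for lo,hi in((.026,.036),(.036,.046),(.046,.056)):
    k=(X>lo)&(X<hi)&(abs(Y)<.012)&(P[...,2]<.08); print('cover z',lo,np.median(P[...,2][k]).round(4),end=' ')
d=d[(abs(P[...,2]-.0345)<.004)];r=np.hypot(*d.T);q=d[(r>.058)&(r<.082)];an=np.degrees(np.arctan2(q[:,1],q[:,0]))%360;an=an[(an>195)&(an<250)];print('lug',np.median(an).round(1),len(an))
E
python3 cov.py
```

```text
t: 6.75
eef_pos: [0.4425, -0.0502, 0.0244]
tool_rot: [-0.0, 0.432, 0.902, 0.0]
contact_force: [-0.7, 0.0, 0.1]
gripper_width: 0.003
grasp_force: 0.3
t 6.75 p [ 0.4425 -0.0502  0.0244] toolx 128.8 pol 70.9 -159.8 F [-0.72  0.05  0.12] Ftool [ 0.49 -0.53 -0.12] w 0.0
1.0 [-0.12 -0.04] -0.017
2.0 [-0.24 -0.07] -0.035
3.0 [-0.35 -0.11] -0.052
4.0 [-0.47 -0.14] -0.07
5.0 [-0.59 -0.17] -0.087
6.0 [-0.71 -0.2 ] -0.105
7.0 [-0.84 -0.22] -0.122
8.0 [-0.96 -0.25] -0.14
cover z 0.026 0.0368 cover z 0.036 0.0521 cover z 0.046 0.0493 lug 213.1 149
```

```bash
python3 -m jog '[[-0.12,-0.04,0,-0.017],[-0.24,-0.07,0,-0.035],[-0.35,-0.1,0,-0.05],[-0.47,-0.14,0,-0.07],[-0.59,-0.17,0,-0.09],[-0.59,-0.17,0,-0.09],[-0.59,-0.17,0,-0.09]]'; python3 st.py;python3 cov.py; python3 rot.py 1 2 3 4 5 6 7 8
```

```text
t: 7.38
eef_pos: [0.4449, -0.0562, 0.0243]
tool_rot: [0.0, 0.391, 0.92, -0.0]
contact_force: [-0.7, 1.0, 1.6]
gripper_width: -0.001
grasp_force: 0.7
t 7.38 p [ 0.4449 -0.0562  0.0243] toolx 133.9 pol 71.0 -154.5 F [-0.67  0.98  1.63] Ftool [ 1.17  0.2  -1.63] w -0.0
cover z 0.026 0.0515 cover z 0.036 0.0525 cover z 0.046 0.0496 lug 218.3 151
1.0 [-0.12 -0.04] -0.017
2.0 [-0.24 -0.07] -0.035
3.0 [-0.36 -0.11] -0.052
4.0 [-0.48 -0.14] -0.07
5.0 [-0.6  -0.17] -0.087
6.0 [-0.72 -0.2 ] -0.105
7.0 [-0.84 -0.22] -0.122
8.0 [-0.96 -0.25] -0.14
```

```bash
J='python3 -m jog'; python3 -m jog '[[-0.12,-0.04,0,-0.017],[-0.24,-0.07,0,-0.035],[-0.3,-0.09,0,-0.045],[-0.3,-0.09,0,-0.045],[-0.3,-0.09,0,-0.045]]' >/dev/null; python3 st.py;python3 cov.py
python3 -m jog '[[-0.12,-0.04,0,-0.017],[-0.24,-0.07,0,-0.035],[-0.3,-0.09,0,-0.045],[-0.3,-0.09,0,-0.045],[-0.3,-0.09,0,-0.045]]' >/dev/null; python3 st.py;python3 cov.py
```

```text
t 7.85 p [ 0.4463 -0.0589  0.0243] toolx 136.5 pol 71.0 -152.1 F [-1.3   1.45  1.46] Ftool [ 1.94  0.16 -1.46] w -0.0
cover z 0.026 0.0514 cover z 0.036 0.0519 cover z 0.046 0.0495 lug 220.6 142
t 8.32 p [ 0.4479 -0.0617  0.0242] toolx 139.1 pol 71.0 -149.5 F [-1.61 -0.07  0.33] Ftool [ 1.17 -1.11 -0.33] w 0.0
cover z 0.026 0.0432 cover z 0.036 0.0438 cover z 0.046 0.0435 lug 223.3 147
```

The tongue has dropped: the cover is flat at 43.5 mm. I keep pushing slowly to take up the play.

```bash
python3 -m jog '[[-0.12,-0.04,0,-0.017],[-0.24,-0.07,0,-0.035],[-0.36,-0.11,0,-0.052],[-0.48,-0.14,0,-0.07],[-0.6,-0.17,0,-0.087],[-0.72,-0.2,0,-0.105],[-0.84,-0.22,0,-0.12],[-0.96,-0.25,0,-0.14],[-0.96,-0.25,0,-0.14]]' >/dev/null; python3 st.py;python3 cov.py
python3 -m jog '[[-0.06,-0.02,0,-0.009],[-0.12,-0.04,0,-0.017],[-0.18,-0.05,0,-0.026],[-0.18,-0.05,0,-0.026]]' >/dev/null; python3 st.py
```

```text
t 9.12 p [ 0.4537 -0.07    0.0243] toolx 147.2 pol 70.9 -141.3 F [-1.75  1.2  -0.7 ] Ftool [2.12 0.06 0.7 ] w 0.0
cover z 0.026 0.043 cover z 0.036 0.0434 cover z 0.046 0.0435 lug 231.4 137
t 9.5 p [ 0.4548 -0.0711  0.0243] toolx 148.6 pol 70.8 -140.0 F [-2.67 -0.58  0.32] Ftool [ 1.97 -1.89 -0.32] w 0.0
```

```bash
for i in 1; do python3 -m jog '[[-0.06,-0.02,0,-0.009],[-0.12,-0.04,0,-0.017],[-0.12,-0.04,0,-0.017]]' >/dev/null; python3 st.py; done
python3 -m jog '[[-0.06,-0.02,0,-0.009],[-0.12,-0.04,0,-0.017],[-0.12,-0.04,0,-0.017]]'>/dev/null; python3 st.py
```

```text
t 9.75 p [ 0.4556 -0.0721  0.0243] toolx 149.6 pol 70.8 -139.0 F [-2.39 -0.83  0.29] Ftool [ 1.64 -1.93 -0.29] w -0.0
t 10.0 p [ 0.4564 -0.0731  0.0243] toolx 150.6 pol 70.8 -138.0 F [-2.53 -0.51 -0.3 ] Ftool [ 1.95 -1.68  0.3 ] w -0.0
```

```bash
python3 -m jog '[[-0.06,-0.02,0,-0.009],[-0.1,-0.03,0,-0.015],[-0.1,-0.03,0,-0.015]]' >/dev/null; python3 st.py
python3 -m jog '[[-0.05,-0.015,0,-0.008],[-0.1,-0.03,0,-0.015],[-0.1,-0.03,0,-0.015]]'>/dev/null; python3 st.py; python3 cov.py
```

```text
t 10.25 p [ 0.4569 -0.0737  0.0243] toolx 151.4 pol 70.8 -137.3 F [-3.06 -0.19  0.84] Ftool [ 2.6  -1.63 -0.84] w -0.0
t 10.5 p [ 0.4571 -0.0741  0.0242] toolx 152.3 pol 71.0 -137.0 F [-4.58  2.62  3.75] Ftool [ 5.28  0.19 -3.74] w 0.0
cover z 0.026 0.0432 cover z 0.036 0.0436 cover z 0.046 0.0434 lug 235.7 146
```

```bash
python3 -m jog '[[-0.03,0,0,0],[-0.03,0,0,0],[-0.03,0,0,0]]'>/dev/null; python3 st.py;  python3 -m jog '[[-0.03,0,0,0],[-0.03,0,0,0],[-0.03,0,0,0]]'>/dev/null; python3 st.py
```

```text
t 10.8 p [ 0.4571 -0.0741  0.0242] toolx 152.3 pol 71.0 -137.0 F [-5.67  2.38  4.84] Ftool [ 6.14 -0.53 -4.83] w -0.0
t 11.05 p [ 0.4572 -0.0742  0.0241] toolx 152.3 pol 71.0 -136.9 F [-6.1   1.71  3.86] Ftool [ 6.2  -1.32 -3.85] w -0.0
```

```bash
python3 -m jog '[[-0.05,0,-0.03,0],[-0.05,0,-0.03,0],[-0.05,0,-0.03,0]]'>/dev/null; python3 st.py;  python3 -m jog '[[-0.04,0,-0.03,0],[-0.04,0,-0.03,0],[-0.04,0,-0.03,0]]'>/dev/null; python3 st.py
```

```text
t 11.3 p [ 0.4573 -0.0742  0.0242] toolx 152.3 pol 70.9 -136.8 F [-5.93  3.27  1.32] Ftool [ 6.78  0.14 -1.3 ] w -0.0
t 11.55 p [ 0.4572 -0.0743  0.0243] toolx 152.3 pol 71.0 -136.8 F [-6.33  2.77 -0.13] Ftool [ 6.89 -0.49  0.16] w -0.0
```

```bash
python3 -m jog '[[-0.05,0,0,0],[-0.08,0,0,0],[-0.08,0,0,0]]'>/dev/null; python3 st.py;  python3 -m jog '[[-0.04,0,0,0],[-0.08,0,0,0],[-0.08,0,0,0],[-0.08,0,0,0]]'>/dev/null; python3 st.py
```

```text
t 11.8 p [ 0.4574 -0.0744  0.0243] toolx 152.4 pol 70.9 -136.7 F [-8.05  3.56  2.75] Ftool [ 8.8  -0.59 -2.7 ] w -0.0
t 12.13 p [ 0.4575 -0.0745  0.0242] toolx 152.4 pol 71.0 -136.5 F [-9.37  5.02  3.76] Ftool [10.65  0.1  -3.7 ] w -0.0
```

About 10.5 N on the lug. I hold it for a moment, then back off and lift clear.

```bash
python3 -m jog '[[0,0,0,0],[0,0,0,0],[0,0,0,0],[0,0,0,0],[0,0,0,0],[0,0,0,0],[0,0,0,0],[0,0,0,0]]'>/dev/null; python3 st.py; python3 cov.py
python3 -m jog '[[0.2,0,0,0],[0.5,0,0,0],[1,0,0,0],[1.5,0,0,0],[1.5,-1,-2,0],[1.5,-1,-5,0],[1.5,-1,-9,0],[1.5,-3,-12,0],[1.5,-3,-12,0],[1.5,-3,-12,0]]'>/dev/null; python3 st.py; python3 cov.py
python3 - <<'E'
from h import *
a=shot('scene');b=shot('side')
cv2.imwrite('pics/s2.png',np.vstack([cv2.resize(x[...,::-1],(600,300),interpolation=2) for x in(a['pixels'][180:330,150:450],b['pixels'][210:310,220:420])]))
E
```

```text
t 12.8 p [ 0.4575 -0.0745  0.0242] toolx 152.4 pol 70.9 -136.5 F [-8.58  4.59  3.38] Ftool [ 9.75  0.08 -3.32] w 0.0
cover z 0.026 0.043 cover z 0.036 0.0437 cover z 0.046 0.0437 lug 235.7 143
t 13.68 p [ 0.4348 -0.0963  0.1469] toolx 152.2 pol 102.4 -136.5 F [ 0.35  0.64 -0.02] Ftool [-0.01  0.73  0.02] w 0.0
cover z 0.026 0.0433 cover z 0.036 0.0437 cover z 0.046 0.0437 lug 236.3 113
```

View pics/s2.png

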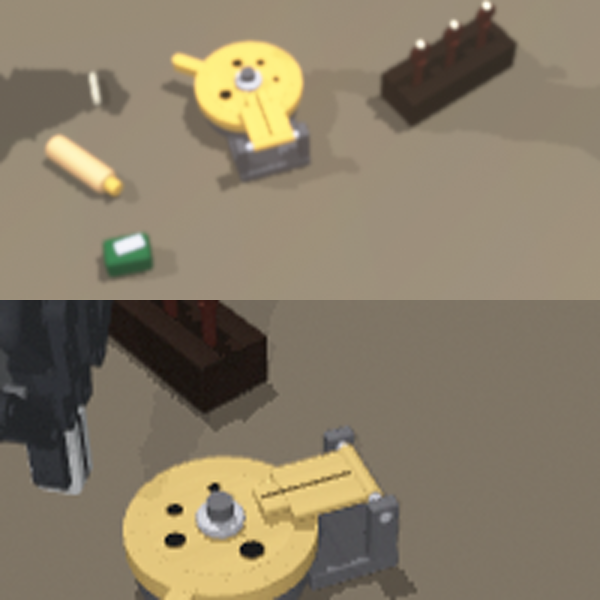

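The cover lies flat in the plate, with its mark at about (265,110) upper and (305,485) lower. The lug is at (185,62), the gripper is clear, and the bystanders haven't moved.

```bash
python3 -c "
from station import bot
print(bot.hand_in())"
```

```text
the job is handed in; nothing more can be done
None
```

The job is handed in, result not reported back: the cover's tongue is down in the plate's notch, the play was taken up by leaning on the lug with about 10 N (the highest reading was about 11 N), and the gripper is clear with the bystanders unmoved.

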